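# Dial the key box's code wheels and draw its bolt

### The arm

A 7-joint arm with a two-finger parallel gripper is mounted at the origin on the work surface. World frame = base frame: x ahead of the robot, y to its left, z up, the work surface at z = 0. Lengths are in mm, angles in rad, forces in N, time in s.
With the tool pointing down it reaches from about 350 to 775 mm from the base axis. Payload 3.1 kg.
Tool frame: the origin (TCP) lies on the mounting face of the last link; the fingertips stand 173 mm ahead of it and the grasp point (between the pads) lies 155 mm ahead of it (r.grip_depth is the distance from the TCP to the grasp point, in mm); z points along the fingers, y is the direction in which the jaws open and shut (so a half turn about z gives the same grasp; the last joint's range is limited). The gripper opens to 85 mm and grips with 20 to 120 N. Pads are 22 mm wide; open, the fingers measure 114 mm over their backs; the gripper's body (76 mm by 85 mm) begins 54 mm behind the grasp point. The pads swing forward as they close: fully open they stand 13 mm farther back than shut.
Start: joints at [1.089, 0.311, 0.014, 1.512, -0.004, 1.319, -0.027], TCP at [234.202, -497.657, 404.704] pointing down, gripper open.
Joint ranges: [-2.7, 2.7], [-0.3, 1.91], [-1.27, 1.3], [0.12, 2.57], [-1.44, 4.58], [0.2, 2.03], [-3.05, 3.05]. Speed limits (rad/s): [2.79, 2.79, 3.14, 3.14, 3.14, 3.14, 3.14].

### API

Orientations are given as a unit quaternion [w, x, y, z].
In Python, from plant import r, effector, solver, vision, finder, monitor gives the robot as it stands. The module is installed in compiled form; this text tells all that it offers. Calls block until the motion is done:
- r.goto(position, orientation): joint-space move of the TCP to a pose.
- r.line_to(position, rot=None, velocity=150): straight line of the TCP; rot=None keeps the orientation; velocity is the mean speed in mm/s.
- r.movej(angles): joint-space move.
- effector.grip(opening, force=None): opening from 0.0 (shut) to 1.0 (fully open); force is the grip in N (None keeps the last); returns when the fingers have stopped.
- r.pause(seconds).
- solver.solve_ik(position, orientation): joint angles nearest the present ones, or None.
- vision.get_image(name): name is "scene" or "top" or "wrist"; returns a dict with "frame" (420x560x3 uint8, red, green, blue), "depth" (420x560 float32, mm along the optical axis (not along the pixel's ray), 0 where there is no reading), "fovy" (degrees; the focal length in pixels is half the picture's height over the tangent of half this angle, whatever the lens; pixels are square), "cx", "cy" (the principal point, pixels), "R" (3x3) and "t" (3): a world point X has camera coordinates R X + t. Camera axes: x right, y down, z forward; pixel columns grow to the right and rows downward; lengths in mm; the calibration is good to about 2 mm. The wrist camera is an equidistant fisheye: a pixel r from the principal point sees the ray r / f radians off the axis. A picture is of the moment at which its call begins.
A pose or a line that the arm cannot do raises r.MotionError and nothing moves.
- r.sign_off(): hands the job in, once; it reports no verdict.
Trained networks look in the newest picture that a camera, given by its name, has taken for a name from the list of things; names that differ only in an ending like _2 or _b are one class to them, and where a whole thing is asked for, a point or a joint stands for the part that bears it (a point fixed in the world has none). Each returns a list of dicts, best first, with "score" (0 to 1); they miss things now and then, are a little off and sometimes report something else, mostly with a low value. They report only what shows in the picture. A call takes as long as a camera call.
- finder.spot_in(target, camera): "location" ([column, row] in pixels, amid what is visible of it).
- finder.masks_of(target, camera): "region" (420x560 bool, what is visible of it) and "location" ([column, row] in pixels, amid what is visible of it).
- finder.spot_point(target, camera): "location" ([column, row] in pixels: a listed point, or the origin of a listed thing).
Readings, each from a call of its own:
- monitor.current_time(): time.
- monitor.current_q(): joint angles.
- monitor.current_dq(): joint speeds.
- monitor.current_joint_torque(): joint torques, N m.
- monitor.current_eef_pos(): TCP position.
- monitor.current_eef_rot(): TCP orientation.
- monitor.current_ft_force(): force on the tool from outside, world axes, zero at the start.
- monitor.current_wrist_torque(): the same for the moment, N m.
- monitor.current_width(): opening from 0.0 (shut) to 1.0 (fully open).
Only numpy, scipy, OpenCV 4.12 (cv2) and the standard library are available. Lean on these libraries where they do the work, as an engineer would, in place of code of your own. Each camera call takes 0.05 s, during which the arm holds its last target. There are 200 camera calls.

### The job

Unlock the key box on the desk: with a light fingertip turn its three code wheels so that, from the robot's left to right, the faces on top show 5, 2 and 4 dots, each clicked into place. Only once the code is set, slide the steel release bolt at the right of the wheels away from the robot until it stops. Never press or push hard with the fingers (keep well under 20 N), and leave the mug, stapler and pencil sharpener where they are.

Things in the scene. Friction and masses are not known exactly. Their poses are not given: they have to be found in the camera images.
- box: Key box: fixed grey steel case, 130 (x) x 250 (y) x 60 (z) mm. Origin at the centre of its underside; its x axis points away from its front (the front faces the robot, -x), y to its left as seen from the robot, z up. Top flat, 60 mm above the desk; carries, from +y to -y, the left, middle and right wheels (y = 70, 20, -30 mm) and the bolt (y = -90 mm).
- slot_left (a point): Point on the box's top under the middle of the left wheel, whose axle lies level along box y over or under it. The rim's top is 10 to 22 mm above it, unequal and unmeasured: find it by touch. The wheel is sprung: it gives down 1 mm per 3.5 N and bottoms after 3.5 mm (13 N). A fingertip resting on the rim with 6 to 10 N, dragged level along box x, turns it by friction; under 4 N it slips.
- slot_middle (a point): Point on the box's top under the middle of the middle wheel, whose axle lies level along box y over or under it. The rim's top is 10 to 22 mm above it, unequal and unmeasured: find it by touch. The wheel is sprung: it gives down 1 mm per 3.5 N and bottoms after 3.5 mm (13 N). A fingertip resting on the rim with 6 to 10 N, dragged level along box x, turns it by friction; under 4 N it slips.
- slot_right (a point): Point on the box's top under the middle of the right wheel, whose axle lies level along box y over or under it. The rim's top is 10 to 22 mm above it, unequal and unmeasured: find it by touch. The wheel is sprung: it gives down 1 mm per 3.5 N and bottoms after 3.5 mm (13 N). A fingertip resting on the rim with 6 to 10 N, dragged level along box x, turns it by friction; under 4 N it slips.
- wheel_left (a joint): Code wheel at the left slot: black drum, 44 mm diameter, 24 mm wide. Value in rad = number x 0.7854; number 0-7 = count of white dots on the face looking straight up (0 blank). Grows as the wheel's top moves to box -x (its front). Detent at each number: about 2 N along the rim starts it; past half-way (8.6 of 17.3 mm rim travel) it snaps on. May start stuck between two numbers. Hard stops below 0 and above 7: no wrap.
- wheel_middle (a joint): Code wheel at the middle slot: black drum, 44 mm diameter, 24 mm wide. Value in rad = number x 0.7854; number 0-7 = count of white dots on the face looking straight up (0 blank). Grows as the wheel's top moves to box -x (its front). Detent at each number: about 2 N along the rim starts it; past half-way (8.6 of 17.3 mm rim travel) it snaps on. May start stuck between two numbers. Hard stops below 0 and above 7: no wrap.
- wheel_right (a joint): Code wheel at the right slot: black drum, 44 mm diameter, 24 mm wide. Value in rad = number x 0.7854; number 0-7 = count of white dots on the face looking straight up (0 blank). Grows as the wheel's top moves to box -x (its front). Detent at each number: about 2 N along the rim starts it; past half-way (8.6 of 17.3 mm rim travel) it snaps on. May start stuck between two numbers. Hard stops below 0 and above 7: no wrap.
- bolt_stud (a point): Middle of the release bolt's upright round stud: 14 mm diameter, its axis vertical, from 5 to 30 mm above the box's top; this point is 18 mm above the box's top. It moves with the bolt.
- bolt (a joint): Release bolt: slides along box +x (away from the robot), value in m, 0 = locked, 0.032 = fully drawn against a hard stop. Stiff sliding friction of about 3 N; stays where it is left.
- mug: Bystander: white mug, 76 mm across, 90 mm high, loose, to the left of the box. Origin at the centre of its underside.
- stapler: Bystander: stapler, 30 x 125 x 34 mm, loose, lying beyond the box. Origin at the centre of its underside.
- sharpener: Bystander: blue crank pencil sharpener, 97 x 55 x 85 mm, loose, to the right of the box. Origin at the centre of its underside.

How it is judged (in metres and radians):
On the way, in this order (a step that is already met when the one before it is completed fails the run):
1. all three wheels are clicked in at the code: 5, 2, 4 (value of joint wheel_left between 3.797 and 4.057 rad and value of joint wheel_middle between 1.441 and 1.701 rad and value of joint wheel_right between 3.012 and 3.272 rad), for 0.2 s.
2. the bolt is fully drawn (value of joint bolt above 0.0295 m), for 0.2 s.
At the end, for the whole second after the job is handed in: The wheels show 5, 2 and 4 (left, middle, right; each within 0.13 rad of its detent) and the bolt is drawn to within 2.5 mm of its stop (all of step 1 and value of joint bolt above 0.0295 m); the robot touches nothing.
It fails at once if the fingers press or push on something with more than 20 N (contact force between the fingers and anything else above 20 N).
It fails at once if the bolt is moved (over 8 mm) while the wheels do not show the code (value of joint bolt above 0.008 m and not (value of joint wheel_left between 3.797 and 4.057 rad and value of joint wheel_middle between 1.441 and 1.701 rad and value of joint wheel_right between 3.012 and 3.272 rad)).
It fails at once if a bystander is moved by more than 20 mm (distance of any of mug, stapler, sharpener from where it was at the start of the episode above 0.02 m).
It also fails if it takes over 72 s, if anything falls off the work surface, if the arm or the gripper's body presses on something with over 40 N, if the wrist force passes 120 N, or if a joint passes its speed limit or range.

## Working session

There is one attempt and no reset: what is moved stays moved. The work goes in short steps, each a Python script; the robot and the scene stay as the last script left them, time stands still between calls to the robot, and variables do not carry over. Pictures are saved under pics/ and viewed, about 8 in all and at most 12, crops included, and the job is handed in when it is done.

```bash
mkdir -p pics; cat > h.py <<'E'
import numpy as np, cv2
from plant import r, effector, solver, vision, finder, monitor
def world(im,u,v,z=None):
    h=im["frame"].shape[0]; f=h/2/np.tan(np.radians(im["fovy"])/2)
    R=np.array(im["R"]);t=np.array(im["t"])
    d=np.array([(u-im["cx"])/f,(v-im["cy"])/f,1.])
    if z is None:
        D=im["depth"][int(round(v)),int(round(u))]; return R.T@(d*D-t)
    c=-R.T@t; w=R.T@d; return c+w*(z-c[2])/w[2]
def save(im,name): cv2.imwrite("pics/"+name,im[...,::-1])
E
python3 - <<'E'
from h import *
for c in("top","scene"):
    im=vision.get_image(c); save(cv2.resize(im["frame"],(800,600)) ,c+".png")
    R=np.array(im["R"]);print(c,im["fovy"],-R.T@np.array(im["t"]),R.round(3).tolist())
    for n in("slot_left","slot_middle","slot_right","bolt_stud","box","mug","stapler","sharpener"):
        for d in finder.spot_point(n,c)[:3]:
            u,v=d["location"];print(n,round(d["score"],2),np.round([u,v]),world(im,u,v).round(0), world(im,u,v,{"slot":60,"bolt":78}.get(n.split("_")[0],0)).round(0))
print(monitor.current_time(),monitor.current_eef_rot(),monitor.current_ft_force())
E
```

```text
top 48.62243384846087 [487.1383182   42.981006   987.23106838] [[-0.009, -1.0, 0.009], [-0.995, 0.009, -0.094], [0.094, -0.01, -0.995]]
slot_left 0.66 [322. 239.] [512. -49.  68.] [512. -50.  60.]
slot_middle 0.72 [346. 241.] [507. -95.  79.] [507. -98.  60.]
bolt_stud 0.54 [403. 255.] [ 479. -209.   65.] [ 479. -205.   78.]
box 0.87 [351. 243.] [ 503. -104.   80.] [ 505. -116.    0.]
mug 0.69 [253. 241.] [511.  90.   3.] [511.  90.   0.]
stapler 0.8 [370. 177.] [ 641. -154.   35.] [ 646. -162.    0.]
sharpener 0.8 [453. 241.] [ 506. -308.   68.] [ 508. -334.    0.]
scene 47.44592514784795 [1037.02691235  533.92772028  726.58046016] [[-0.75, 0.661, 0.016], [0.459, 0.538, -0.707], [-0.476, -0.523, -0.707]]
slot_left 0.62 [284. 171.] [507. -40.  67.] [502. -46.  60.]
slot_middle 0.93 [266. 161.] [515. -88.  68.] [509. -95.  60.]
slot_right 0.86 [249. 152.] [ 521. -141.   65.] [ 517. -146.   60.]
bolt_stud 0.69 [243. 126.] [ 487. -203.   86.] [ 480. -212.   78.]
box 0.78 [261. 176.] [552. -62.  62.] [ 506. -118.    0.]
box 0.56 [206. 133.] [ 519. -315.   19.] [ 505. -338.    0.]
mug 0.56 [325. 225.] [533. 114.  42.] [503.  88.   0.]
stapler 0.94 [199. 194.] [ 656. -149.   12.] [ 650. -160.    0.]
sharpener 0.88 [204. 135.] [ 528. -315.   17.] [ 516. -335.    0.]
sharpener 0.39 [198. 189.] [ 648. -166.    9.] [ 643. -175.    0.]
0.9 [3.00581512e-05 9.75909961e-01 2.18173664e-01 5.44400925e-06] [0.11949137 0.10309391 0.10161185]
```

```bash
python3 - <<'E'
from h import *
im=vision.get_image("top")
F=im["frame"]; save(cv2.resize(F[190:310,270:450],(800,533),interpolation=cv2.INTER_CUBIC),"topc.png")
m=finder.masks_of("box","top")[0]["region"]
P=[];S=[]
for v,u in zip(*np.nonzero(m)):
    p=world(im,u,v)
    if im["depth"][v,u]>0 and 54<p[2]<66:P.append(p)
P=np.array(P);print(len(P),np.median(P[:,2]))
rc=cv2.minAreaRect(P[:,:2].astype(np.float32));print(rc,cv2.boxPoints(rc))
for lo in(67,):
  Q=np.array([world(im,u,v) for v,u in zip(*np.nonzero(m))]);Q=Q[(Q[:,2]>lo)&(Q[:,2]<100)]
  a=np.radians(0)
  for y0 in range(-230,-20,6):
    s=Q[(Q[:,1]>=y0)&(Q[:,1]<y0+6)]
    if len(s):print(y0,len(s),s.min(0).round(),s.max(0).round())
im=vision.get_image("scene");save(cv2.resize(im["frame"][90:240,180:340],(800,600),interpolation=cv2.INTER_CUBIC),"scenec.png")
E
```

```text
7225 59.299660543223176
((505.088623046875, -117.41940307617188), (250.16043090820312, 129.9891357421875), 86.9450454711914) [[ 433.52042   -238.85806  ]
 [ 563.3248    -245.78568  ]
 [ 576.65686      4.0192566]
 [ 446.85242     10.946869 ]]
-218 3 [ 481. -216.   68.] [ 489. -212.   89.]
-212 20 [ 481. -212.   86.] [ 493. -206.   92.]
-206 35 [ 481. -205.   67.] [ 499. -200.   91.]
-200 5 [ 481. -200.   68.] [ 495. -195.   87.]
-194 2 [ 481. -193.   67.] [ 489. -192.   70.]
```

View pics/topc.png

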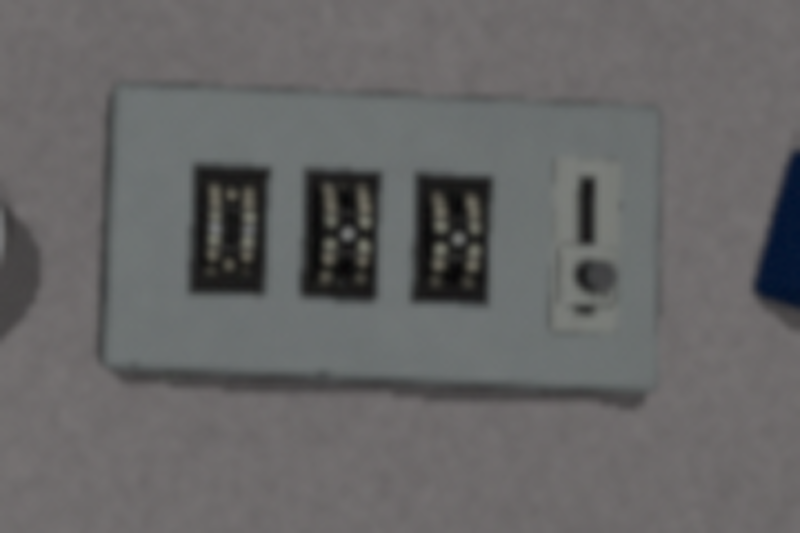

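View pics/scenec.png

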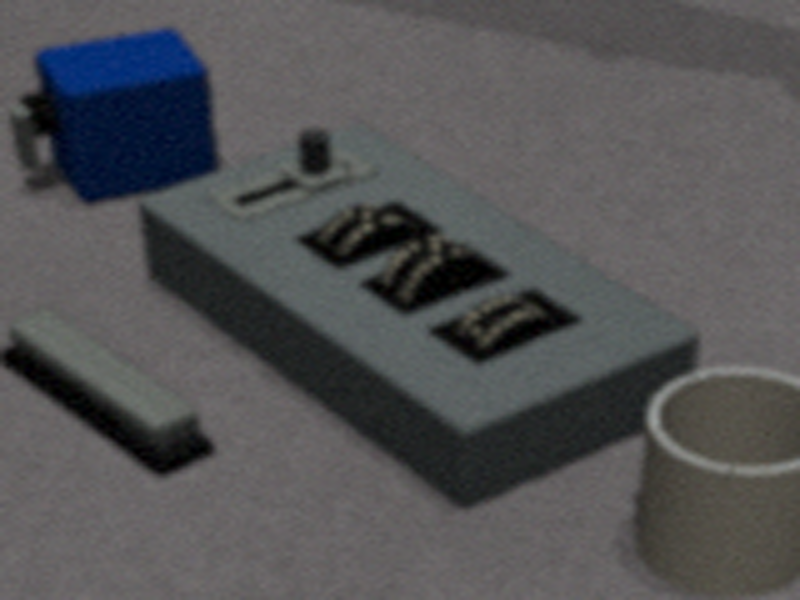

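```bash
cat >> h.py <<'E'
YAW=np.radians(-3.05); C=np.array([505.3,-117.5]); TIP=173.
BX=np.array([np.cos(YAW),np.sin(YAW)]); BY=np.array([-np.sin(YAW),np.cos(YAW)])
Q=[0,np.cos(YAW/2),np.sin(YAW/2),0]
def bw(x,y,z): # box coords of fingertip, z above box top -> TCP world
    return list(C+BX*x+BY*y)+[60+z+TIP]
E
python3 - <<'E'
from h import *
effector.grip(0.0)
r.goto(bw(0,0,110),Q)
im=vision.get_image("wrist");R=np.array(im["R"])
print(im["fovy"],(-R.T@np.array(im["t"])).round(1),R.round(3).tolist(),monitor.current_eef_pos(),monitor.current_ft_force(),monitor.current_time(),monitor.current_q())
save(cv2.resize(im["frame"],(800,600)),"w1.png")
E
```

```text
65.70646984690485 [ 573.6 -122.7  312.9] [[-0.055, -0.998, 0.001], [-0.962, 0.053, 0.269], [-0.269, 0.014, -0.963]] [ 505.09910546 -119.06437483  343.09443854] [-0.16477477 -0.08291125  0.15478016] 3.5833 [ 0.423038    0.30730077 -0.28298275  1.68507046  0.09318094  1.16209585
 -1.51103132]
```

View pics/w1.png

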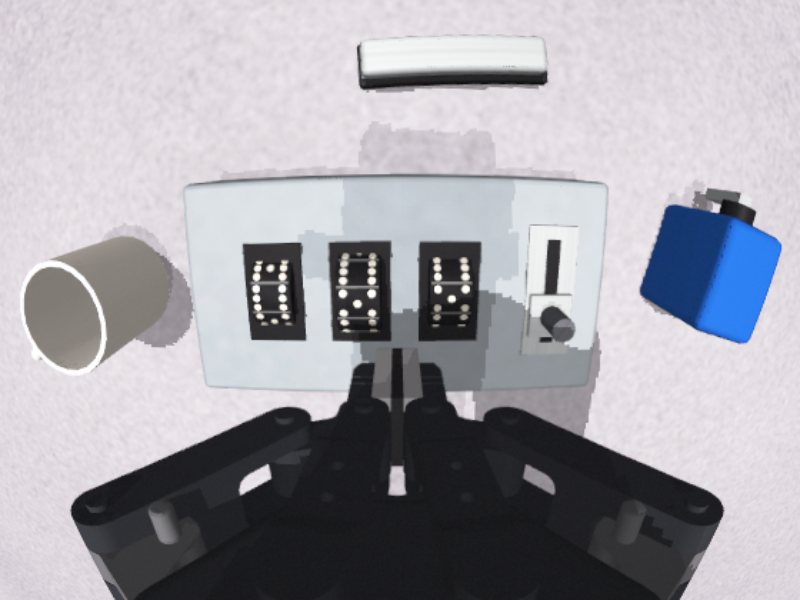

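```bash
cat >> h.py <<'E'
def wf(im): return im["frame"].shape[0]/2/np.tan(np.radians(im["fovy"])/2)
def wproj(im,P):
    c=np.atleast_2d(P)@np.array(im["R"]).T+np.array(im["t"]); n=np.hypot(c[:,0],c[:,1]); k=wf(im)*np.arctan2(n,c[:,2])/np.maximum(n,1e-9)
    return np.c_[im["cx"]+k*c[:,0],im["cy"]+k*c[:,1]]
def wworld(im,u,v,z=None):
    a=(np.array([u-im["cx"],v-im["cy"]])/wf(im)); n=np.hypot(*a); d=np.r_[a/n*np.sin(n),np.cos(n)]
    R=np.array(im["R"]);t=np.array(im["t"])
    if z is None: return R.T@(d/d[2]*im["depth"][int(round(v)),int(round(u))]-t)
    c=-R.T@t;w=R.T@d; return c+w*(z-c[2])/w[2]
def unroll(im,yb,rim): # rows: angle, +100..-100 deg ; up = far (+x)
    th=np.radians(np.linspace(80,-80,320)); y=np.linspace(14,-14,112)
    T,Y=np.meshgrid(th,y,indexing="ij")
    X=22*np.sin(T);Z=60+rim-22+22*np.cos(T)
    P=np.c_[(C+X.reshape(-1,1)*BX+Y.reshape(-1,1)*BY+BY*yb),Z.ravel()]
    m=wproj(im,P).astype(np.float32).reshape(320,112,2)
    o=cv2.remap(im["frame"],m[...,0],m[...,1],cv2.INTER_CUBIC)
    for d in(-67.5,-22.5,22.5,67.5): cv2.line(o,(0,int((80-d)*2)),(6,int((80-d)*2)),(255,0,0),2)
    return o
E
python3 - <<'E'
from h import *
r.line_to(bw(-66,20,60),velocity=200)
im=vision.get_image("wrist")
for n in("slot_left","slot_middle","slot_right","bolt_stud","box"):
    for d in finder.spot_point(n,"wrist")[:2]:
        p=wworld(im,*d["location"],{"bolt_stud":78,"box":0}.get(n,60)); q=p[:2]-C
        print(n,round(d["score"],2),p.round(1),"box",q@BX,q@BY)
m=finder.masks_of("box","wrist")[0]["region"]
Pt=np.array([np.r_[wworld(im,u,v)] for v,u in zip(*np.nonzero(m)) if im["depth"][v,u]>0])
b=np.c_[(Pt[:,:2]-C)@BX,(Pt[:,:2]-C)@BY,Pt[:,2]-60]
print("plane z",np.median(b[:,2]))
# depth of wheels (whole image)
V,U=np.mgrid[100:400:1,100:460:1]; A=np.array([wworld(im,u,v) for v,u in zip(V.ravel(),U.ravel())])
ab=np.c_[(A[:,:2]-C)@BX,(A[:,:2]-C)@BY,A[:,2]-60]
for y in(70,20,-30):
    s=ab[(abs(ab[:,1]-y)<9)&(abs(ab[:,0])<25)]
    print(y,[round(float(np.median(s[abs(s[:,0]-x)<1.5][:,2])),1) for x in range(-20,21,4)])
s=ab[(abs(ab[:,1]+90)<15)&(ab[:,2]>22)];print("stud",s.min(0),s.max(0),s.mean(0))
a=np.hstack([unroll(im,y,16) for y in(70,20,-30)])
save(cv2.resize(np.vstack([a]),(630,600)),"u1.png"); save(im["frame"],"w2.png")
print(monitor.current_eef_pos(),bw(-66,20,60),monitor.current_time())
E
```

```text
bolt_stud 0.7 [ 484.3 -206.5   78. ] box -16.22274883284983 -89.9707429836828
box 0.88 [ 504.9 -116.2    0. ] box -0.4409187907698064 1.2352206558553467
plane z 0.7263559610055665
70 [2.4, 6.6, 9.5, 11.0, 11.6, 11.6, 11.1, 9.6, 6.9, 4.1, nan]
20 [12.5, 16.7, 19.7, 21.2, 21.9, 22.0, 203.7, 20.0, 17.1, nan, nan]
-30 [4.1, 8.5, 11.3, 13.0, 13.7, 13.8, 13.2, 11.9, 9.0, 6.5, nan]
stud [-22.01779383 -90.8883328   22.12731904] [ -8.08179433 -83.4260557   31.43332638] [-14.85423476 -86.53505413  27.9210114 ]
[441.12480924 -94.22579159 293.40548993] [np.float64(440.4576382344717), np.float64(-94.01664162287794), 293.0] 4.5083
  return _methods._mean(a, axis=axis, dtype=dtype,
  ret = ret.dtype.type(ret / rcount)
```

View pics/u1.png

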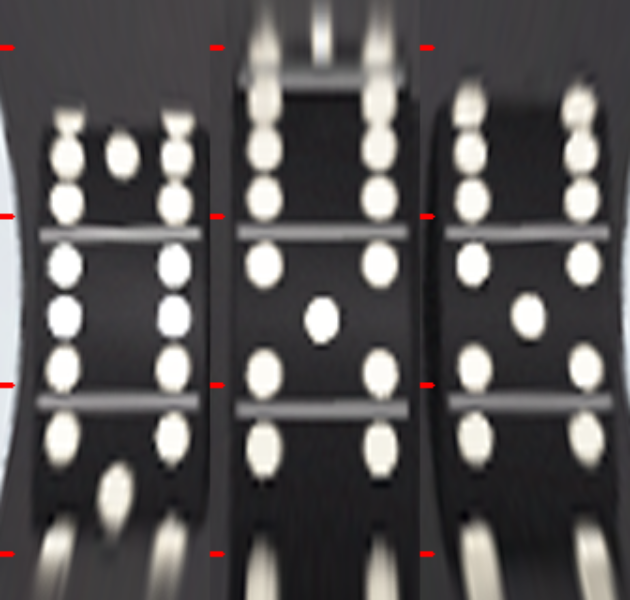

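```bash
sed -i 's/^YAW=.*/YAW=np.radians(-3.05); TIP=173.; C=np.array([505.3,-117.5])-1.5*np.array([np.cos(YAW),np.sin(YAW)])/' h.py
cat >> h.py <<'E'
def F(): r.pause(0.06); return np.mean([monitor.current_ft_force() for _ in range(5)],0)
RIM={70:11.,20:21.5,-30:13.2}
def step(y,x0=-7.5,x1=9,f=8.):
    z=RIM[y]+5
    if bw(0,0,z+25)[2]>monitor.current_eef_pos()[2]: r.line_to(list(monitor.current_eef_pos()[:2])+[bw(0,0,z+25)[2]],velocity=150)
    r.line_to(bw(x0,y,z+6),velocity=200); r.line_to(bw(x0,y,z),velocity=60)
    r.pause(0.2); f0=F(); g=0; touch=None
    while g<f-1:
        z-=0.6 if g<1 else min(.6,max(.2,(f-g)/3.5))
        if z<RIM[y]-7: print("no contact",y,z,g); break
        r.line_to(bw(x0,y,z),velocity=20); g=(F()-f0)[2]
        if touch is None and g>.7: touch=z
        if g>13: print("hard",g); break
    log=[(x0,round(z,1),(F()-f0).round(1).tolist())]
    for x in np.linspace(x0,x1,7)[1:]:
        r.line_to(bw(x,y,z),velocity=25); d=F()-f0; log.append((round(x,1),round(z,1),d.round(1).tolist(),round(float((monitor.current_eef_pos()[:2]-C)@BX),1)))
        z-=np.clip((f-d[2])/3.5,-.6,.6)
    r.line_to(bw(x1,y,z+12),velocity=60)
    print(y,"touch",touch,"eefz",monitor.current_time()); [print("  ",l) for l in log]
def look(name):
    r.line_to(bw(-64.5,20,60),velocity=200); r.pause(.2)
    im=vision.get_image("wrist")
    save(cv2.resize(np.hstack([unroll(im,y,RIM[y]) for y in(70,20,-30)]),(630,600)),name); print(monitor.current_time())
E
python3 - <<'E'
from h import *
step(70); look("u2.png")
E
```

```text
70 touch 14.8 eefz 11.2917
   (-7.5, 9.4, [-0.5, 0.4, 7.2])
   (np.float64(-4.8), 9.4, [-2.4, -0.5, 8.1], -4.7)
   (np.float64(-2.0), np.float64(9.4), [-1.8, -1.5, 7.5], -1.8)
   (np.float64(0.8), np.float64(9.3), [-0.2, -1.2, 7.7], 1.3)
   (np.float64(3.5), np.float64(9.2), [0.1, -0.2, 6.7], 4.6)
   (np.float64(6.2), np.float64(8.8), [1.2, -0.1, 6.0], 7.9)
   (np.float64(9.0), np.float64(8.2), [0.5, -0.7, 8.4], 10.0)
12.175
```

View pics/u2.png

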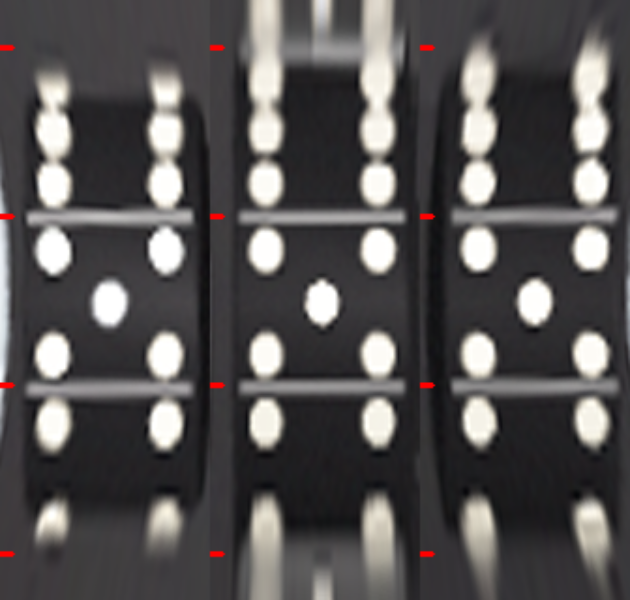

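```bash
python3 - <<'E'
from h import *
step(-30); step(20); step(20); step(20); look("u3.png")
E
```

```text
-30 touch 15.199999999999996 eefz 19.2583
   (-7.5, np.float64(11.0), [-1.8, -0.1, 8.2])
   (np.float64(-4.8), np.float64(11.0), [-1.7, -0.3, 8.2], -4.6)
   (np.float64(-2.0), np.float64(11.1), [-2.4, 0.1, 8.2], -1.7)
   (np.float64(0.8), np.float64(11.2), [-1.2, -0.3, 6.8], 1.4)
   (np.float64(3.5), np.float64(10.8), [-0.0, -0.1, 6.1], 4.8)
   (np.float64(6.2), np.float64(10.3), [0.7, -0.7, 7.3], 8.1)
   (np.float64(9.0), np.float64(10.1), [0.2, 0.2, 7.7], 10.2)
20 touch 21.099999999999987 eefz 26.5583
   (-7.5, np.float64(19.3), [-1.5, -0.3, 6.0])
   (np.float64(-4.8), np.float64(19.3), [-1.6, 0.8, 7.0], -4.6)
   (np.float64(-2.0), np.float64(19.0), [-0.7, 0.3, 6.6], -1.6)
   (np.float64(0.8), np.float64(18.6), [0.2, -0.1, 7.0], 1.8)
   (np.float64(3.5), np.float64(18.3), [0.3, 0.4, 7.0], 5.1)
   (np.float64(6.2), np.float64(18.1), [2.0, 0.4, 7.4], 8.2)
   (np.float64(9.0), np.float64(17.9), [-0.4, 0.5, 7.4], 10.3)
20 touch 21.69999999999999 eefz 33.9583
   (-7.5, np.float64(19.0), [-1.9, -0.0, 7.8])
   (np.float64(-4.8), np.float64(19.0), [-2.1, 0.5, 8.3], -4.5)
   (np.float64(-2.0), np.float64(19.1), [-1.3, 0.5, 7.1], -1.6)
   (np.float64(0.8), np.float64(18.8), [-0.3, 0.6, 7.1], 1.7)
   (np.float64(3.5), np.float64(18.6), [0.8, 0.0, 7.0], 5.0)
   (np.float64(6.2), np.float64(18.3), [1.8, 0.5, 5.6], 8.2)
   (np.float64(9.0), np.float64(17.7), [-0.7, 0.5, 7.4], 10.3)
20 touch 21.099999999999987 eefz 41.3583
   (-7.5, np.float64(18.8), [-2.0, -0.8, 7.4])
   (np.float64(-4.8), np.float64(18.8), [-2.2, -0.2, 6.9], -4.4)
   (np.float64(-2.0), np.float64(18.5), [-1.1, 0.9, 7.5], -1.3)
   (np.float64(0.8), np.float64(18.3), [-0.7, -0.5, 6.5], 1.9)
   (np.float64(3.5), np.float64(17.9), [1.3, 0.2, 7.9], 5.3)
   (np.float64(6.2), np.float64(17.9), [1.8, -0.4, 6.3], 8.3)
   (np.float64(9.0), np.float64(17.4), [0.0, 0.0, 8.7], 10.4)
42.1583
```

View pics/u3.png

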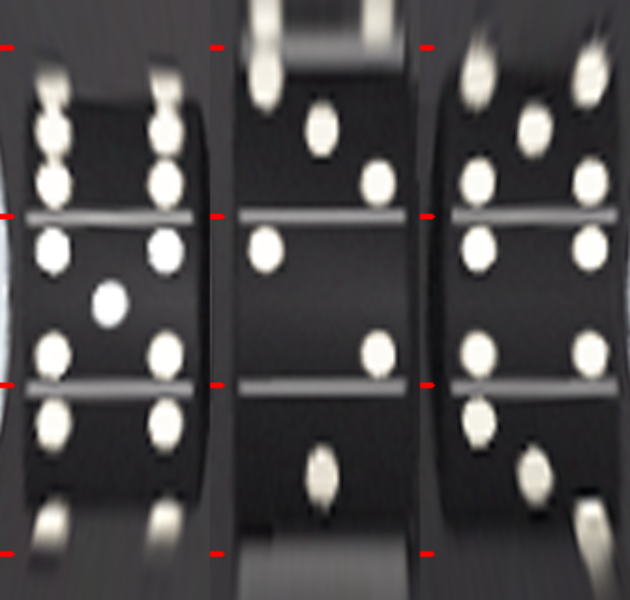

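```bash
python3 - <<'E'
from h import *
r.line_to(bw(-50,-89,60),velocity=200); r.line_to(bw(-50,-89,12),velocity=100); r.pause(.2); f0=F()
x=-50.; x_c=None; g=0
while x<12 and monitor.current_time()<64:
    x+=1.5 if (x_c is None or x<x_c+27) else 0.5
    r.line_to(bw(x,-89,12),velocity=25); d=F()-f0; g=-(d@np.r_[BX,0])
    if x_c is None and g>1.5: x_c=x; print("contact",x)
    if x_c is not None and (x>x_c+24 or g>6): print(round(x,1),d.round(1),round(float((monitor.current_eef_pos()[:2]-C)@BX),1))
    if g>7.5: break
p=monitor.current_eef_pos(); b=float((p[:2]-C)@BX)
r.line_to(bw(b-12,-89,12),velocity=60); r.line_to(bw(b-25,-89,60),velocity=200)
r.line_to(bw(-64.5,0,70),velocity=200); r.pause(.2)
im=vision.get_image("wrist"); save(cv2.resize(im["frame"],(800,600)),"w4.png")
for d in finder.spot_point("bolt_stud","wrist")[:1]:
    q=wworld(im,*d["location"],78)[:2]-C; print("stud",d["score"],q@BX,q@BY)
print(monitor.current_time())
E
```

```text
contact -30.5
-5.0 [-1.4  1.3 -1.3] -4.9
-3.5 [-1.6 -1.1 -1.2] -3.4
-3.0 [-3.1 -0.9 -0.7] -3.0
-2.5 [-2.4 -1.   0.6] -2.5
-2.0 [-3.2  0.7  0.1] -2.1
-1.5 [-4.6  0.9  1.9] -1.9
-1.0 [-6.3  0.5  2.4] -1.7
-0.5 [-6.   1.2  2.8] -1.5
0.0 [-8.2  1.2  3.6] -1.3
stud 0.68 14.2406795724129 -90.68711087245858
57.175
```

View pics/w4.png

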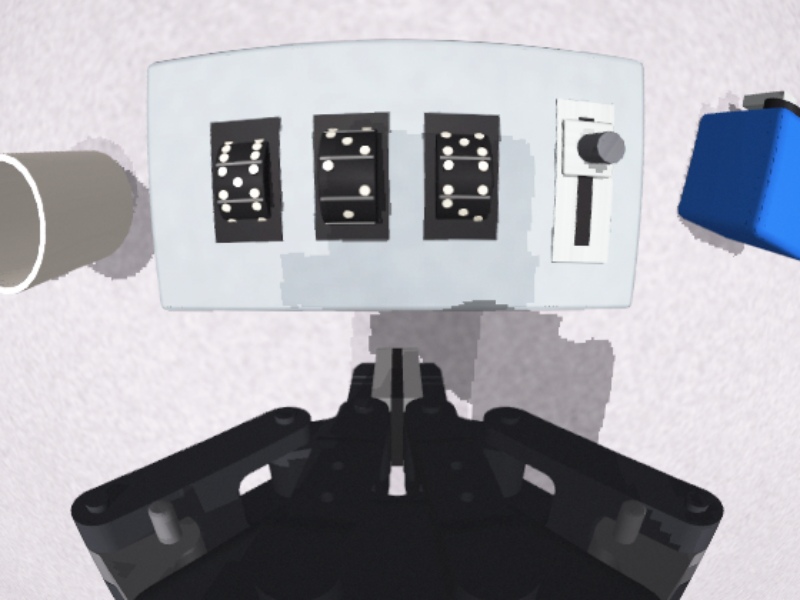

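```bash
python3 - <<'E'
from h import *
r.line_to(bw(-64.5,20,60),velocity=200); r.pause(.2)
im=vision.get_image("wrist"); fr=im["frame"]
d=finder.spot_point("bolt_stud","wrist")[0]; q=wworld(im,*d["location"],78)[:2]-C; print("stud",q@BX,q@BY)
V,U=np.mgrid[20:400,330:520]; A=np.array([wworld(im,u,v) for v,u in zip(V.ravel(),U.ravel())])
ab=np.c_[(A[:,:2]-C)@BX,(A[:,:2]-C)@BY,A[:,2]-60]
s=ab[(abs(ab[:,1]+90)<15)&(ab[:,2]>22)&(ab[:,2]<40)];print("now",s.min(0),s.max(0),s.mean(0))
print(monitor.current_time())
E
```

```text
stud 14.853888294681152 -88.821324920509
now [  8.83892433 -98.00250147  22.08605141] [ 22.81625486 -83.08618104  32.1112911 ] [ 15.76493849 -89.13256558  28.74686103]
57.7333
```

```bash
python3 - <<'E'
from h import *
r.line_to(bw(-20,-89.5,45),velocity=250); r.line_to(bw(-20,-89.5,13),velocity=120); r.pause(.15); f0=F()
r.line_to(bw(-6,-89.5,13),velocity=50); x=-4.
while x<6 and monitor.current_time()<67.5:
    r.line_to(bw(x,-89.5,13),velocity=20); d=F()-f0; g=-(d@np.r_[BX,0])
    print(round(x,1),d.round(1),round(float((monitor.current_eef_pos()[:2]-C)@BX),1))
    if g>11.5: break
    x+=.6
r.line_to(bw(-12,-89.5,13),velocity=80); r.line_to(bw(-25,-89.5,60),velocity=200)
im=vision.get_image("wrist"); d=finder.spot_point("bolt_stud","wrist")[0]; q=wworld(im,*d["location"],78)[:2]-C; print("stud",q@BX,q@BY)
print(monitor.current_time())
E
```

```text
-4.0 [ 0.9 -0.6  0.7] -4.1
-3.4 [1.3 0.5 1. ] -3.4
-2.8 [ 0.6 -0.4  0. ] -2.8
-2.2 [ 0.4 -0.2  0.5] -2.2
-1.6 [-1.3 -0.3  0.6] -2.0
-1.0 [-4.8  0.4  4.9] -1.7
-0.4 [-5.3  1.7  5.1] -1.5
0.2 [-6.9  1.7  5.3] -1.3
0.8 [-7.6  1.7  7.1] -1.0
1.4 [-8.6  2.3  8.1] -0.8
2.0 [-11.    2.5   8.3] -0.6
2.6 [-10.9   0.4  10.5] -0.4
3.2 [-11.8   1.4  10.3] -0.1
stud 15.517564786042279 -91.151908377089
64.2583
```

```bash
python3 -c "
from h import *
r.sign_off(); print(monitor.current_time())"
```

```text
the job is handed in; nothing more can be done
the job is handed in; nothing more can be done
```

The key box should be unlocked: the wheels show 5, 2 and 4, the bolt is pushed to its stop, and I handed the job in at about 64 s. The hand-in gives no verdict.

- **Wheels:** they started clicked in at 6, 5 and 5. I dragged each with the shut fingertip, one number at a time, at about 6–9 N. The wrist picture before I touched the bolt showed 5, 2 and 4, all centred on their detents. The picture after the first bolt push showed the same; I took no wheel picture after the second push.
- **Bolt:** I pushed it until the force rose to 8 N, then again to about 12 N. The finger met the stud in the same place the second time, and the stud did not move under a force well above the bolt's 3 N friction. That points to the hard stop.
- **Disagreement:** the camera put the stud's travel at about 29–30 mm, a little short of the nominal 32 mm and close to the 29.5 mm limit. Camera error is about 2 mm, so I relied on the force reading.
- **Unexplained force:** the second push also gave up to about 10 N upward on the tool, and I did not find out why. With the sideways force the total was about 16 N, under the 20 N limit but not by much.
- **Bystanders:** I never went near the mug, stapler or sharpener. The arm was clear of everything at the end.

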